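# Lay a standing carving blank over onto the carving board and seat it against the fence

## Robot

A 6-joint arm with a two-finger parallel gripper is mounted at the origin on the work surface. World frame = base frame: x ahead of the robot, y to its left, z up, the work surface at z = 0. Lengths are in mm, angles in rad, forces in N, time in s.
With the tool pointing down it reaches from about 300 to 850 mm from the base axis. Payload 4.2 kg.
Tool frame: the origin (TCP) lies on the centre line of the jaws, within the pads' length; the fingertips stand 14 mm ahead of it and the grasp point (between the pads) lies 5 mm behind it; z points along the fingers, y is the direction in which the jaws open and shut (so a half turn about z gives the same grasp; the last joint's range is limited). The gripper opens to 91 mm and grips with 3 to 60 N. Pads are 32 mm wide; open, the fingers measure 118 mm over their backs; the gripper's body (76 mm by 178 mm) begins 60 mm behind the grasp point.
Start: joints at [1.084, 0.32, 1.565, -0, 1.257, -0.02], TCP at [258.772, 513.497, 227.976] pointing down, gripper open.
Joint ranges: [-3.11, 3.11], [-0.84, 2.01], [0.21, 2.61], [-1.34, 4.49], [0.05, 2.63], [-2.56, 2.56]. Speed limits (rad/s): [2.57, 2.57, 3.14, 3.14, 3.14, 3.14].

## Interface

Orientations are given as a rotation vector (axis times angle).
In Python, from cell import r, eyes gives the robot as it stands.
- The arm moves only by the shell command python3 -m inch 'ROWS'. ROWS is JSON, one flat list of numbers, 5 for each row, row after row: the shift along the tool's x, y, z in units of 25 mm (1.0 is 25 mm), then the turn about the tool's z in units of 6 degrees (1.0 is 6 degrees), then the finger opening in mm, from 0 to 91.2. In form: [tx, ty, tz, spin, gripper, tx, ty, tz, spin, gripper, ...]. A call has 1 to 12 rows; each row is the pose to reach, as a shift and turn from the pose commanded when the call began, along the tool's axes at that moment; what a row does not reach only later rows make up. A row lasts 1/12 s, in which the tool goes at most 41.7 mm and 7.16 degrees, less where a joint would pass 70% of its speed; a pose out of reach is approached as far as the arm can. A call with a gripper value outside its range is refused whole. The fingers move at their own pace and stop on an object; the grip force is fixed at half the most. Time passes only in rows, so rows that repeat a pose let the fingers close. It gives the time, the measured TCP pose, the force and the opening at its end, in the units of the state.
- r.observe(): the state, without advancing time (a new reading comes with each control period).
- eyes.capture(name): name is "scene" or "top" or "wrist"; returns the picture (480x640x3 uint8, red, green, blue); there is no depth.
- eyes.calibration(name): a dict with "K" (3x3 intrinsics, pixels), "k1" (the pictures are not rectified: a ray, as slopes to the right and down, at radius r is drawn at 1 + k1 r^2 times it, then the intrinsics apply), "position" and "attitude" of the camera in the world; the wrist camera has in their place "T_tool_cam" (4x4, takes a point from camera to tool coordinates, whose origin is the TCP and whose axes are the flange's). Camera axes: x right, y up, looking along -z (the intrinsics and any distortion apply to the point x, -y, -z); pixel columns grow to the right and rows downward; lengths in mm; the calibration is good to about 2 mm. A picture is of the moment at which its call begins: read the wrist's pose just before it. calibration takes no time and is no camera call.
- r.finish_job(): hands the job in, once; it reports no verdict.
The state is a dict: "time_s": time; "joints": joint angles; "joint_vel": joint speeds; "joint_torque": joint torques, N m; "position": TCP position; "tcp_rot": TCP orientation; "ft_force": force on the tool from outside, world axes, zero at the start; "ft_torque": the same for the moment, N m; "grip_width": finger opening in mm.
Only numpy, scipy, OpenCV 4.12 (cv2) and the standard library are available. Lean on these libraries where they do the work, as an engineer would, in place of code of your own. Each camera call takes 0.05 s, during which the arm holds its last target.

## Task

Slide the standing carving blank along the bench, upright, until its foot meets the edge of the carving board; then push it high on its face so that it tips over the edge and lies on its side on the board, top end towards the fence. Finally push the lying blank along the board until its top end sits flush against the fence's facing shoe, press it home for a moment, and let go. The limewood bruises easily, so never press it hard, and do not disturb anything else on the bench.

Things in the scene. Friction and masses are not known exactly. Their poses are not given: they have to be found in the camera images.
- blank: Limewood block 85 (its x) x 100 (its y) x 160 (its z, upright at first), 0.5-0.9 kg, too wide to grasp. Origin: centre of its foot. Its +x face looks at the board's edge (within 0.2 rad), 30-80 mm away; push the -x face. Friction 0.45-0.75: it slides if pushed below 45 mm high, tips early if pushed high. It is bruised (a fault) if the robot presses it with over 25 N.
- blank_top (a point): Centre of the blank's top end face, 160 mm from its origin along its z; same axes as the blank.
- board: Flat board fixed to the bench, 240 (its x) x 280 (its y) x 15 thick. Origin: centre of its underside. Its +x points from the edge where the blank is tipped to the fence. The blank pivots on that edge's upper corner, is past balance at about 35 degrees, then falls onto the board by itself, with 30-50 mm of its foot end left overhanging.
- board_edge (a point): Middle of the upper corner of the board's -x edge (the stop for the blank's foot), 15 above the bench; same axes as the board.
- fence: Wooden fence fixed on the board near its +x end, 30 thick, 170 long (board's y), 45 above the board's top. Origin: centre of its underside, on the board's top; same axes as the board. It carries a parallel facing shoe, 150 long, 43 high, locked firmly (it does not give), whose face stands 14 to 36 mm in front of the fence's own face: its setting is not measured, find it by feel.
- fence_face (a point): Middle of the fence's own face (behind the shoe) that looks along the board's -x, 42.5 above the board's top; 215 from board_edge. The blank stops on the shoe, so its top end comes to rest 14 to 36 mm short of this point. Same axes as the board.
- gouge_a: Bystander, leave alone: carving gouge with turned wooden handle, about 190 long, 27 high, lying on the carving board near its +y side; origin under the joint of handle and blade, blade to its +x
- tin: Bystander, leave alone: round metal wax tin, 54 diameter, 30 high, standing on the carving board near its -y side; origin under its centre
- gouge_b: Bystander, leave alone: second gouge, about 210 long, 27 high, lying on the bench beyond the fence; origin under the joint of handle and blade, blade to its +x
- mallet: Bystander, leave alone: round wooden carver's mallet standing on its head, 92 diameter, 232 high, on the bench beyond the fence; origin under its centre
- offcut: Bystander, leave alone: stepped wooden offcut, 75 x 45 x 56 high, on the bench beside the blank; origin under its centre
- stone: Bystander, leave alone: sharpening stone in a wooden holder, 70 x 170 x 32 high, on the bench beside the blank; origin under its centre
- bird: Bystander, leave alone: small turned wooden bird figure, 60 wide, 113 high, standing on the bench; origin under its centre
There are look-alikes about, which are no part of the job. Leave any pink or turquoise look-alike of the blank alone.

How it is judged:
By the outcome, as a careful person would: the job done as asked, in the order asked, and still so for the second after the job is handed in, with the robot touching nothing.
It also fails if it takes over 72 s, if anything falls off the work surface, if the arm or the gripper's body presses on something with over 40 N, if the wrist force passes 120 N, or if a joint passes its speed limit or range.

## Working session

There is one attempt and no reset: what is moved stays moved. The work goes in short steps, Python scripts to look and compute and a shell command to move; the robot and the scene stay as the last step left them, time stands still between calls to the robot, and variables do not carry over. Pictures are saved under pics/ and viewed, and the job is handed in when it is done.

```bash
ls; mkdir -p pics; python3 - <<'E'
from cell import r, eyes
import cv2
print(r.observe())
for n in ["scene","top","wrist"]:
    im=eyes.capture(n); cv2.imwrite(f"pics/{n}0.png",im[:,:,::-1]); print(n,eyes.calibration(n))
E
```

```text
pics
{'time_s': 0.0, 'joints': array([ 1.08402142e+00,  3.20316112e-01,  1.56569755e+00,  5.67247948e-06,
        1.25741045e+00, -1.99799938e-02]), 'joint_vel': array([ 1.47220607e-03, -3.77492539e-05,  8.09741990e-05, -6.64790109e-04,
       -9.75922340e-04, -1.81071996e-03]), 'joint_torque': array([ 1.82879990e-04, -4.12460089e+01, -2.31971687e+01,  7.26629840e-02,
        4.55071614e-02, -1.55326434e-04]), 'position': array([258.52132054, 513.05293474, 227.09917929]), 'tcp_rot': array([-7.26495713e-01, -3.05595868e+00,  2.78245791e-03]), 'ft_force': array([ 0.46431583, -0.26180307,  0.33623096]), 'ft_torque': array([-0.03014834, -0.01792085,  0.04733059]), 'grip_width': 91.49710203750342}
scene {'K': array([[546.75774227,   0.        , 318.20555842],
       [  0.        , 546.75774227, 242.65677099],
       [  0.        ,   0.        ,   1.        ]]), 'k1': -0.15847567132386048, 'position': array([1127.38431133, -832.96914799,  796.74077408]), 'attitude': array([0.96184018, 0.29406815, 0.57288697])}
top {'K': array([[441.35247767,   0.        , 325.53701482],
       [  0.        , 441.35247767, 235.50569033],
       [  0.        ,   0.        ,   1.        ]]), 'k1': -0.0990013813481128, 'position': array([459.75057191, -12.28761466, 898.53914487]), 'attitude': array([ 0.10534878, -0.05619341, -1.55925583])}
wrist {'K': array([[348.33131867,   0.        , 320.98075483],
       [  0.        , 348.33131867, 245.15060323],
       [  0.        ,   0.        ,   1.        ]]), 'k1': -0.06176384550107125, 'T_tool_cam': array([[-7.87158681e-04,  9.70269439e-01,  2.42026022e-01,
         6.76206710e+01],
       [ 9.99999686e-01,  7.85158118e-04,  1.04713975e-04,
        -4.53404234e-01],
       [-8.84279259e-05,  2.42026028e-01, -9.70269753e-01,
        -1.55906060e+02],
       [ 0.00000000e+00,  0.00000000e+00,  0.00000000e+00,
         1.00000000e+00]])}
```

View pics/scene0.png

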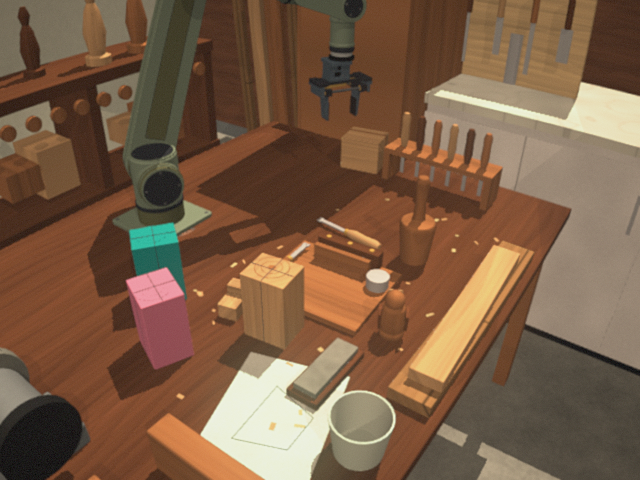

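View pics/top0.png

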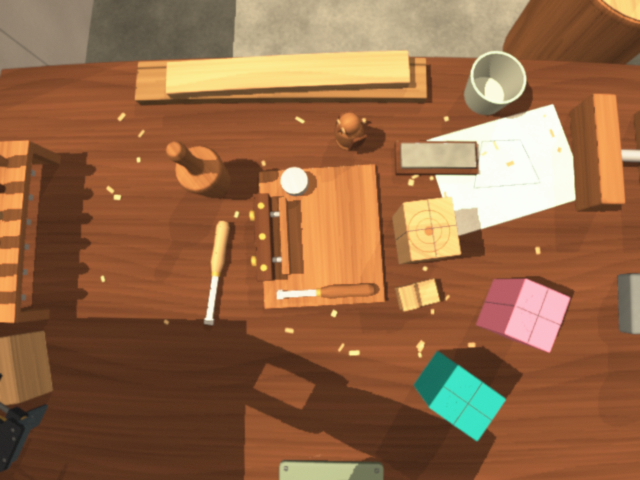

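The top view shows the blank (limewood, top about (430,230)) right of the board (380,165)-(385,300), with the fence at the left (265-290, 195-280). The gouge lies at (325,292), the tin at (294,181), the offcut at (418,294) and the stone at (437,155). Next I'll enlarge it.

```bash
cat > h.py <<'E'
import numpy as np, cv2
from scipy.spatial.transform import Rotation as R
from cell import r, eyes
def cam(n,tcp=None):
    c=eyes.calibration(n); K=np.array(c['K']);k=c['k1']
    if n!='wrist': Rm=R.from_rotvec(c['attitude']).as_matrix(); p=np.array(c['position'])
    else:
        s=r.observe() if tcp is None else tcp
        T=np.array(c['T_tool_cam']); Rt=R.from_rotvec(s['tcp_rot']).as_matrix()
        Rm=Rt@T[:3,:3]; p=Rt@T[:3,3]+s['position']
    return K,k,Rm,p
def ray(n,uv,tcp=None):
    K,k,Rm,p=cam(n,tcp)
    q=cv2.undistortPoints(np.array([[uv]],float),K,np.array([k,0,0,0.]))[0,0]
    return p,Rm@np.array([q[0],-q[1],-1])
def onz(n,uv,z,tcp=None):
    p,d=ray(n,uv,tcp); return p+d*(z-p[2])/d[2]
def proj(n,P,tcp=None):
    K,k,Rm,p=cam(n,tcp)
    q=(np.atleast_2d(P)-p)@Rm; x=q[:,0]/-q[:,2]; y=-q[:,1]/-q[:,2]
    f=1+k*(x*x+y*y)
    return np.c_[K[0,0]*x*f+K[0,2],K[1,1]*y*f+K[1,2]]
def crop(name,out,x0,y0,x1,y1,s):
    im=cv2.imread(name)[y0:y1,x0:x1]; cv2.imwrite(out,cv2.resize(im,None,fx=s,fy=s,interpolation=cv2.INTER_CUBIC))
E
python3 - <<'E'
from h import *
crop('pics/top0.png','pics/c1.png',240,130,500,320,3)
crop('pics/scene0.png','pics/c2.png',200,180,420,400,2.7)
for n,uv,z in [("top",(363,485),0)]: print(onz(n,uv,z))
E
```

```text
[ 52.76376644 -64.07994281   0.        ]
```

View pics/c1.png

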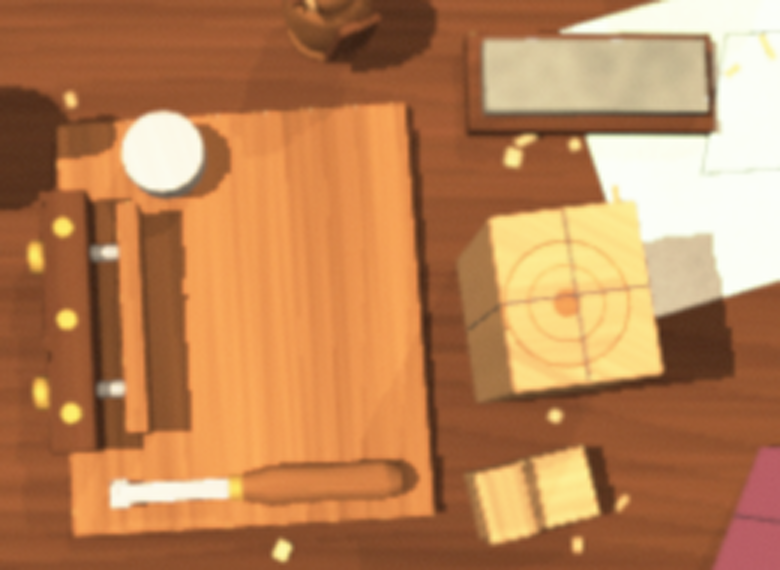

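View pics/c2.png

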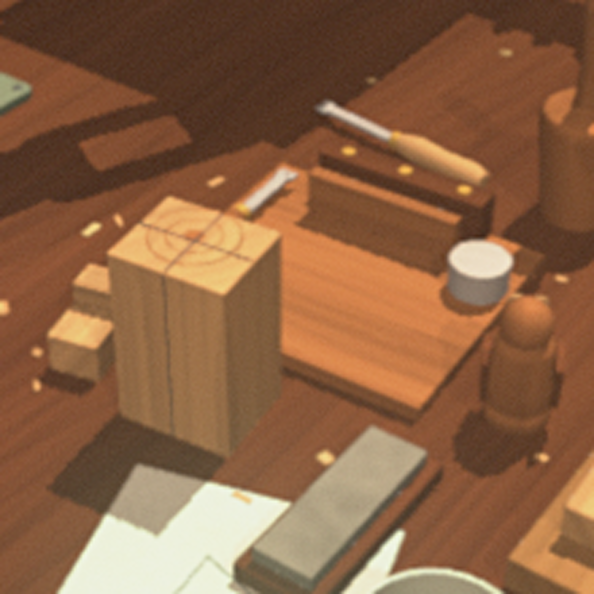

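```bash
python3 - <<'E'
from h import *
f=lambda x,y,z: onz('top',(240+x/3,130+y/3),z)
P={k:[f(*a,z).round(1)[:2] for a in l] for k,(z,l) in {
'board':(15,[(406,103),(434,514),(74,535)]),
'blank':(160,[(489,220),(636,202),(663,372),(512,390)]),
'fence':(60,[(40,194),(85,191),(97,449),(52,452)]),
'shoe':(58,[(117,203),(137,202),(148,430),(127,433)]),
'offcut':(56,[(530,460),(590,447),(605,512),(548,526)]),'offlow':(28,[(470,472),(492,544)]),
'stone':(32,[(468,33),(716,36),(716,132),(466,131)]),
'gouge':(10,[(410,480)]),'tin':(30,[(162,152)]),
}.items()}
for k,v in P.items():
    v=np.array(v); print(k,v.tolist()); d=np.diff(v,axis=0); print('  len',np.linalg.norm(d,axis=1).round(1),'ang',np.arctan2(d[:,1],d[:,0]).round(3))
g=lambda x,y,z: onz('scene',(200+x/2.7,180+y/2.7),z).round(1)[:2]
print('scene blank top',[g(*a,160) for a in [(168,196),(281,234),(225,296),(108,255)]])
print('scene foot',g(228,456,0),g(118,418,0))
print('board',g(419,409,15))
E
```

```text
board [[698.4, -84.4], [420.7, -102.8], [403.7, 135.9]]
  len [278.3 239.3] ang [-3.075  1.642]
blank [[591.8, -119.2], [603.0, -202.8], [506.7, -216.2], [496.0, -131.4]]
  len [84.3 97.2 85.5] ang [-1.438 -3.003  1.696]
fence [[625.1, 156.0], [627.1, 126.6], [461.0, 114.8], [458.7, 143.6]]
  len [ 29.5 166.5  28.9] ang [-1.503 -3.071  1.65 ]
shoe [[619.7, 105.9], [620.4, 92.9], [473.5, 82.8], [471.4, 96.2]]
  len [ 13.  147.2  13.6] ang [-1.517 -3.073  1.726]
offcut [[457.0, -159.4], [465.4, -197.5], [424.5, -206.7], [415.6, -170.6]]
  len [39.  41.9 37.2] ang [-1.354 -2.92   1.813]
offlow [[448.8, -125.0], [402.2, -139.3]]
  len [48.7] ang [-2.844]
stone [[742.7, -125.1], [742.8, -293.7], [676.1, -291.2], [674.9, -123.0]]
  len [168.6  66.7 168.2] ang [-1.57   3.104  1.578]
gouge [[442.9, -87.3]]
  len [] ang []
tin [[659.9, 80.3]]
  len [] ang []
scene blank top [array([ 500.1, -135.9]), array([ 599.2, -124.3]), array([ 612. , -206.7]), array([ 514.3, -219.7])]
scene foot [ 607.  -202.8] [ 511.4 -221.2]
board [704.4 -86.1]
```

```bash
python3 - <<'E'
from h import *
crop('pics/scene0.png','pics/c3.png',260,0,420,140,5)
s=r.observe(); print(R.from_rotvec(s['tcp_rot']).as_matrix().round(3))
E
```

```text
[[-0.893  0.45  -0.001]
 [ 0.45   0.893 -0.001]
 [ 0.    -0.001 -1.   ]]
```

View pics/c3.png

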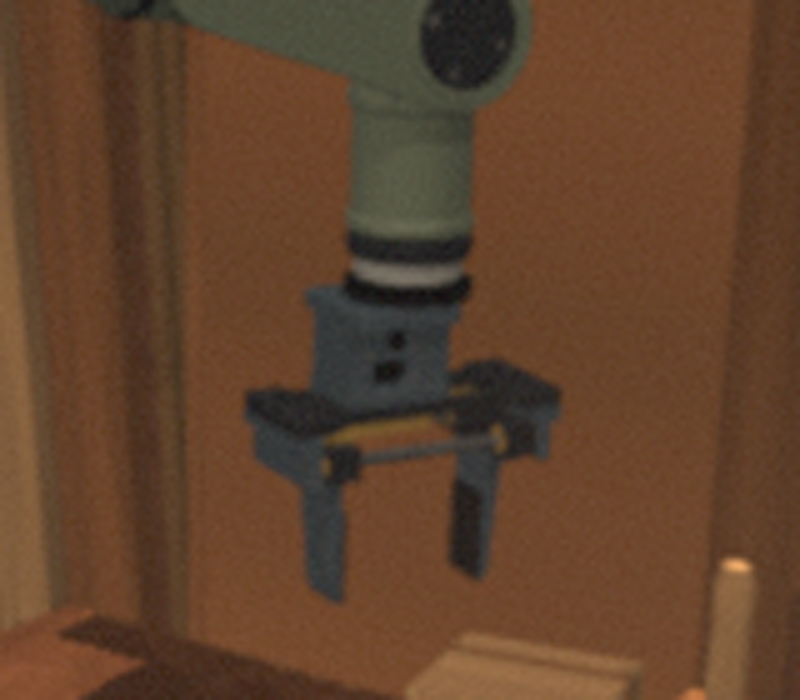

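View pics/wrist0.png

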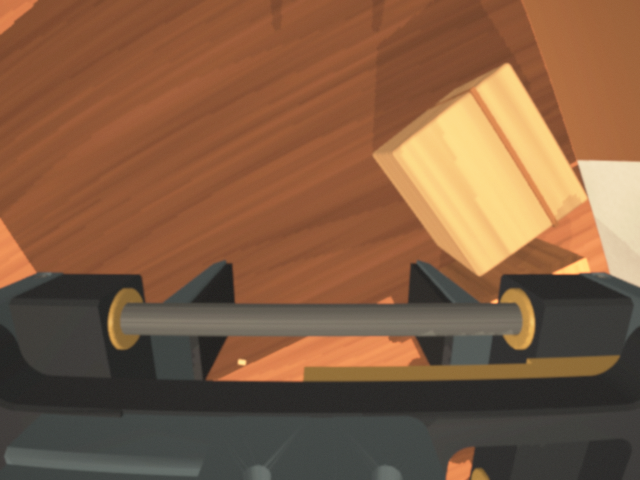

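```bash
python3 - <<'E'
from h import *
s=r.observe(); Rt=R.from_rotvec(s['tcp_rot']).as_matrix()
for x in [0,16,25,38]:
  for z in [14,-30,-65,-90,-110]:
    print(x,z,proj('wrist',[Rt@np.array([x,y,z])+s['position'] for y in (-89,-59,-46,0)],s).round(0).tolist())
E
```

```text
0 14 [[154.0, 292.0], [209.0, 292.0], [234.0, 292.0], [322.0, 292.0]]
0 -30 [[105.0, 331.0], [176.0, 332.0], [208.0, 333.0], [322.0, 333.0]]
0 -65 [[42.0, 383.0], [132.0, 386.0], [173.0, 387.0], [323.0, 389.0]]
0 -90 [[-25.0, 440.0], [82.0, 449.0], [132.0, 451.0], [323.0, 455.0]]
0 -110 [[-94.0, 501.0], [22.0, 524.0], [83.0, 531.0], [324.0, 541.0]]
16 14 [[150.0, 263.0], [207.0, 263.0], [232.0, 263.0], [322.0, 263.0]]
16 -30 [[98.0, 295.0], [172.0, 295.0], [204.0, 296.0], [322.0, 296.0]]
16 -65 [[31.0, 337.0], [124.0, 340.0], [166.0, 341.0], [323.0, 342.0]]
16 -90 [[-44.0, 386.0], [67.0, 393.0], [121.0, 396.0], [323.0, 399.0]]
16 -110 [[-123.0, 441.0], [-3.0, 461.0], [62.0, 467.0], [324.0, 476.0]]
25 14 [[148.0, 246.0], [205.0, 246.0], [231.0, 246.0], [322.0, 246.0]]
25 -30 [[95.0, 273.0], [169.0, 274.0], [202.0, 274.0], [322.0, 274.0]]
25 -65 [[24.0, 310.0], [119.0, 312.0], [163.0, 313.0], [323.0, 313.0]]
25 -90 [[-55.0, 353.0], [59.0, 359.0], [114.0, 361.0], [323.0, 363.0]]
25 -110 [[-140.0, 403.0], [-17.0, 420.0], [50.0, 426.0], [324.0, 434.0]]
38 14 [[145.0, 221.0], [203.0, 220.0], [229.0, 220.0], [322.0, 220.0]]
38 -30 [[89.0, 241.0], [165.0, 241.0], [199.0, 241.0], [322.0, 240.0]]
38 -65 [[15.0, 269.0], [112.0, 269.0], [157.0, 270.0], [323.0, 270.0]]
38 -90 [[-70.0, 302.0], [47.0, 305.0], [104.0, 306.0], [323.0, 308.0]]
38 -110 [[-163.0, 342.0], [-39.0, 354.0], [31.0, 358.0], [324.0, 363.0]]
```

```bash
cat >> h.py <<'E'
def togo(P,yang=None):
    s=r.observe(); Rt=R.from_rotvec(s['tcp_rot']).as_matrix()
    d=Rt.T@(np.array(P)-s['position'])/25
    a=np.arctan2(Rt[1,1],Rt[0,1])
    print('pos',s['position'].round(1),'yang',a.round(4),'shift',d.round(3),'spin',None if yang is None else (-np.degrees(yang-a)/6).round(3),'F',s['ft_force'].round(2),'g',round(s['grip_width'],1),'t',round(s['time_s'],2))
    print('tilt z',Rt[:,2].round(4))
E
python3 - <<'E'
from h import *
togo([551,-168.5,260],1.703)
E
```

```text
pos [258.6 513.2 227.3] yang 1.104 shift [-22.716 -19.087  -1.283] spin -5.72 F [-0.28 -0.54  0.46] g 91.4 t 0.15
tilt z [-6.0e-04 -1.1e-03 -1.0e+00]
```

```bash
python3 -m inch '[-1,-0.9,-0.6,-0.3,91, -2.2,-1.9,-1.2,-0.7,91, -3.4,-2.9,-1.3,-1.2,91, -4.6,-3.9,-1.3,-1.7,91, -5.8,-4.9,-1.3,-2.2,91, -7,-5.9,-1.3,-2.7,91, -8.2,-6.9,-1.3,-3.2,91, -9.4,-7.9,-1.3,-3.7,91, -10.6,-8.9,-1.3,-4.2,91, -11.8,-9.9,-1.3,-4.7,91, -13,-10.9,-1.3,-5.2,91, -14.2,-11.9,-1.3,-5.72,91]'; python3 - <<'E'
from h import *
togo([551,-168.5,260],1.703)
E
```

```text
time_s: 1.15
position: [442.1, 86.2, 260.4]
tcp_rot: [-0.212, 3.134, 0.0]
ft_force: [-0.3, -0.1, -0.5]
grip_width: 91.0
pos [442.1  86.2 260.4] yang 1.7056 shift [ -2.948 -10.679   0.016] spin 0.025 F [-0.32 -0.06 -0.54] g 91.0 t 1.15
tilt z [ 1.e-04  2.e-04 -1.e+00]
```

```bash
python3 -m inch '[-0.3,-1.1,0,0,91, -0.65,-2.3,0,0,91, -1,-3.6,0,0,91, -1.35,-4.9,0,0,91, -1.7,-6.1,0,0,91, -2.05,-7.4,0,0,91, -2.4,-8.6,0,0,91, -2.7,-9.7,0,0,91, -2.9,-10.5,0,0,91, -2.95,-10.68,0,0,91, -2.95,-10.68,0,0,91, -2.95,-10.68,0,0,91]'; python3 - <<'E'
from h import *
togo([551,-168.5,260],1.703)
im=eyes.capture('wrist'); cv2.imwrite('pics/w1.png',im[:,:,::-1])
E
```

```text
time_s: 2.15
position: [549.7, -166.2, 260.0]
tcp_rot: [0.207, -3.134, -0.002]
ft_force: [-0.7, 0.2, 0.2]
grip_width: 91.3
pos [ 549.7 -166.2  260. ] yang 1.7028 shift [-0.038 -0.097  0.001] spin -0.002 F [-0.75  0.22  0.19] g 91.3 t 2.15
tilt z [-0.0011  0.0012 -1.    ]
```

View pics/w1.png

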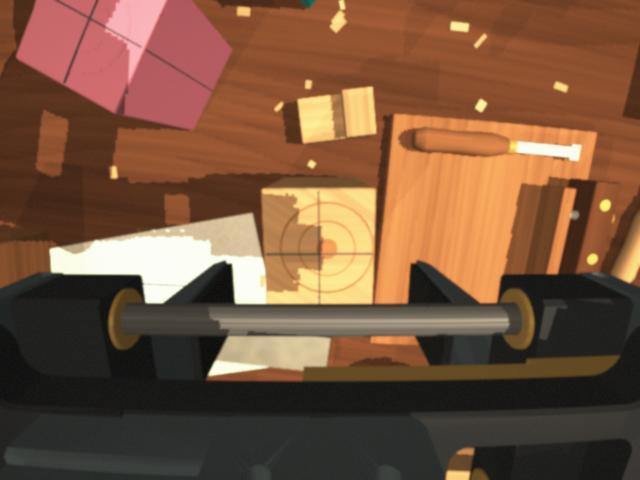

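```bash
python3 - <<'E'
from h import *
crop('pics/w1.png','pics/c4.png',240,100,420,280,3.3)
crop('pics/w1.png','pics/c5.png',370,90,640,360,2.2)
E
```

```text
(no output)
```

View pics/c4.png

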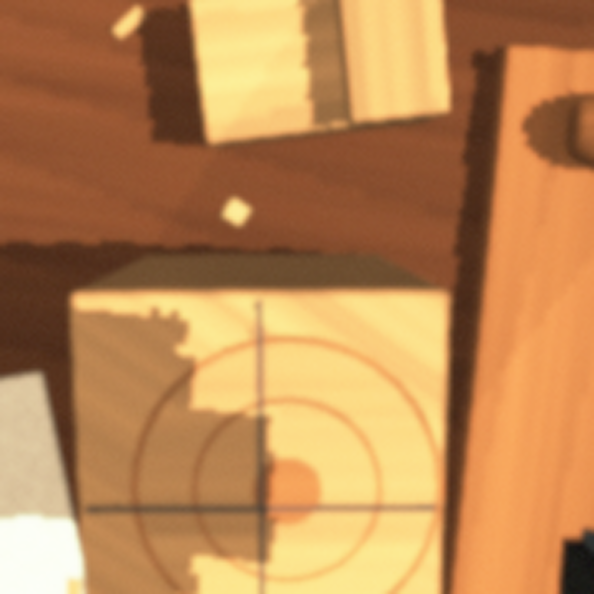

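View pics/c5.png

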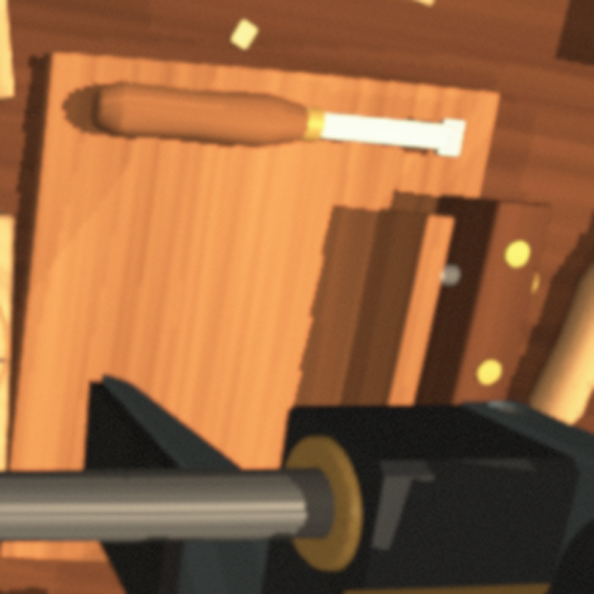

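```bash
python3 - <<'E'
from h import *
s=r.observe(); s=dict(s)
g=lambda x,y,z: onz('wrist',(240+x/3.3,100+y/3.3),z,s)
pts={'TL':(70,291,160),'TR':(449,291,160),'cross':(262,508,160),'L508':(84,530,160),'R508':(446,530,160),'boardc':(505,47,15),'boarde':(456,570,15)}
Rt=R.from_rotvec(s['tcp_rot']).as_matrix()
W={}
for k,a in pts.items():
    w=g(*a); W[k]=w; print(k,w.round(1),'tool',(Rt.T@(w-s['position'])).round(1))
ang=lambda a,b: np.arctan2(*(W[b]-W[a])[[1,0]])
print('TLTR',ang('TL','TR'),'L',ang('TL','L508'),'R',ang('TR','R508'),'board',ang('boardc','boarde'))
h=lambda x,y,z: onz('wrist',(370+x/2.2,90+y/2.2),z,s)
for n,a in {'shoe top':(427,215,58),'shoe bot':(390,400,58),'bfar':(498,93,15),'gougehandle low':(200,145,12),'fencefrontTop':(495,203,60)}.items(): print(n,h(*a).round(1))
E
```

```text
TL [ 508.9 -215.7  160. ] tool [ 46.9 -44.2 100.3]
TR [ 497.9 -132.5  160. ] tool [ 46.9  39.8 100.4]
cross [ 552.7 -167.1  160. ] tool [ -2.9  -1.8 100.3]
L508 [ 563.5 -207.4  160. ] tool [ -8.2 -43.2 100.3]
R508 [ 552.4 -123.9  160. ] tool [ -8.3  41.1 100.3]
boardc [ 424.4 -102.9   15. ] tool [115.8  78.7 245.5]
boarde [606.6 -88.5  15. ] tool [-66.8  68.9 245.3]
TLTR 1.7025038847497767 L 0.1509323671205374 R 0.1563845436134711 board 0.0791726449749746
shoe top [475.5  82.4  58. ]
shoe bot [568.2  90.4  58. ]
bfar [406.9 135.2  15. ]
gougehandle low [457.3 -17.4  12. ]
fencefrontTop [464.8 114.   60. ]
```

```bash
python3 - <<'E'
from h import *
togo([552.7,-167.3,192],1.71)
E
python3 -m inch '[-0.1,-0.05,0.6,-0.07,91.2, -0.12,-0.06,1.5,-0.07,91.2, -0.12,-0.06,2.3,-0.07,91.2, -0.12,-0.06,2.72,-0.07,91.2, -0.12,-0.06,2.72,-0.07,91.2, -0.12,-0.06,2.72,-0.07,91.2, -0.12,-0.06,2.72,-0.07,91.2]'
python3 - <<'E'
from h import *
togo([552.7,-167.3,192],1.71)
im=eyes.capture('wrist'); cv2.imwrite('pics/w2.png',im[:,:,::-1])
crop('pics/w2.png','pics/c6.png',190,80,450,360,2.1)
togo([552.7,-167.3,192],1.71)
E
```

```text
pos [ 549.7 -165.8  260.3] yang 1.7035 shift [-0.113 -0.077  2.732] spin -0.062 F [0.26 0.55 1.23] g 91.4 t 2.2
tilt z [-7.e-04  1.e-03 -1.e+00]
time_s: 2.78
position: [554.1, -167.7, 193.9]
tcp_rot: [-0.22, 3.132, -0.001]
ft_force: [-0.1, -0.1, 0.4]
grip_width: 91.5
pos [ 554.1 -167.7  193.9] yang 1.711 shift [0.053 0.024 0.074] spin 0.009 F [-0.08 -0.07  0.38] g 91.5 t 2.78
tilt z [ 2.4e-03 -6.0e-04 -1.0e+00]
pos [ 554.2 -167.9  194. ] yang 1.7108 shift [0.055 0.033 0.08 ] spin 0.007 F [ 0.27 -0.64 -0.36] g 91.3 t 2.83
tilt z [ 2.8e-03 -8.0e-04 -1.0e+00]
```

View pics/c6.png

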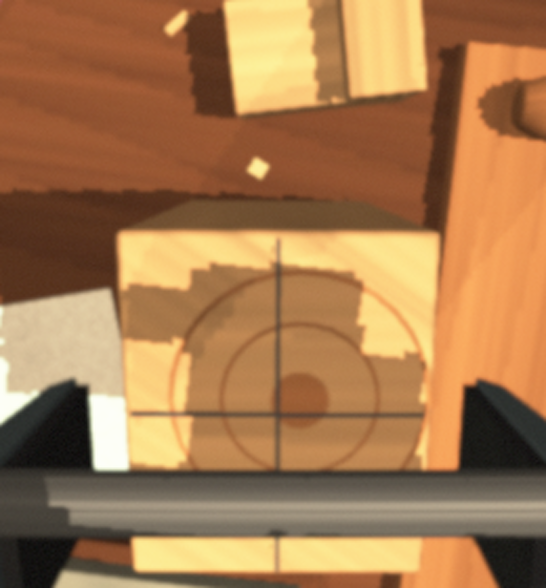

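```bash

python3 -m inch '[0,0,0.2,0,91.2, 0,0,0.4,0,91.2, 0,0,0.6,0,91.2, 0,0,0.75,0,91.2, 0,0,0.85,0,91.2, 0,0,0.95,0,91.2, 0,0,1.05,0,91.2, 0,0,1.05,0,91.2]'
python3 - <<'E'
from h import *
togo([552.7,-167.3,192],1.71)
im=eyes.capture('wrist'); cv2.imwrite('pics/w3.png',im[:,:,::-1])
crop('pics/w3.png','pics/c7.png',190,80,450,360,2.1)
E
```

```text
time_s: 3.5
position: [553.1, -167.9, 165.6]
tcp_rot: [0.219, -3.133, -0.001]
ft_force: [-0.5, -0.4, -0.3]
grip_width: 91.3
pos [ 553.1 -167.9  165.6] yang 1.7102 shift [ 0.015  0.027 -1.058] spin 0.002 F [-0.54 -0.43 -0.28] g 91.3 t 3.5
tilt z [-9.e-04  4.e-04 -1.e+00]
```

View pics/c7.png

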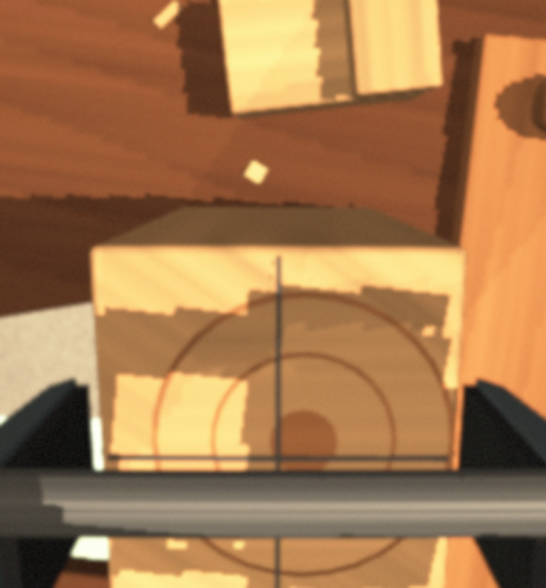

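```bash

python3 -m inch '[0,0.02,0.25,0,91.2, 0,0.02,0.55,0,91.2, 0,0.02,0.9,0,91.2, 0,0.02,1.25,0,91.2, 0,0.02,1.6,0,91.2, 0,0.02,1.95,0,91.2, 0,0.02,2.2,0,91.2, 0,0.02,2.4,0,91.2, 0,0.02,2.5,0,91.2, 0,0.02,2.54,0,91.2, 0,0.02,2.54,0,91.2]'
python3 - <<'E'
from h import *
togo([552.7,-167.3,192],1.71)
E
```

```text
time_s: 4.47
position: [553.4, -167.5, 102.6]
tcp_rot: [-0.219, 3.134, 0.0]
ft_force: [0.1, 0.5, 0.2]
grip_width: 91.3
pos [ 553.4 -167.5  102.6] yang 1.7104 shift [ 0.028  0.012 -3.575] spin 0.004 F [0.11 0.51 0.21] g 91.3 t 4.47
tilt z [ 1.e-04  0.e+00 -1.e+00]
```

```bash

python3 -m inch '[0,0,0,0,89.5, 0,0,0,0,88.5, 0,0,0,0,87.5, 0,0,0,0,87, 0,0,0,0,86.7, 0,0,0,0,86.7]'
python3 -m inch '[0,0.05,0,0,86.7, -0.005,0.1,0,0.1,86.7, -0.01,0.18,0,0.2,86.7, -0.015,0.26,0,0.3,86.7, -0.02,0.34,0,0.4,86.7, -0.025,0.42,0,0.5,86.7, -0.03,0.5,0,0.6,86.7, -0.03,0.56,0,0.7,86.7, -0.03,0.6,0,0.75,86.7, -0.03,0.6,0,0.75,86.7]'
python3 - <<'E'
from h import *
togo([552.7,-167.3,192],1.645)
im=eyes.capture('wrist'); cv2.imwrite('pics/w4.png',im[:,:,::-1])
im=eyes.capture('scene'); cv2.imwrite('pics/s4.png',im[:,:,::-1])
crop('pics/s4.png','pics/c8.png',200,180,420,400,2.7)
E
```

```text
time_s: 4.97
position: [553.4, -167.5, 102.8]
tcp_rot: [-0.219, 3.134, -0.0]
ft_force: [0.8, -0.1, -0.3]
grip_width: 87.0
time_s: 5.8
position: [551.9, -152.3, 102.7]
tcp_rot: [0.096, -3.14, -0.0]
ft_force: [0.5, -3.3, 1.7]
grip_width: 86.7
pos [ 551.9 -152.3  102.7] yang 1.6317 shift [ 0.005 -0.601 -3.57 ] spin -0.127 F [ 0.5  -3.35  1.65] g 86.7 t 5.8
tilt z [-0.e+00  1.e-04 -1.e+00]
```

View pics/w4.png

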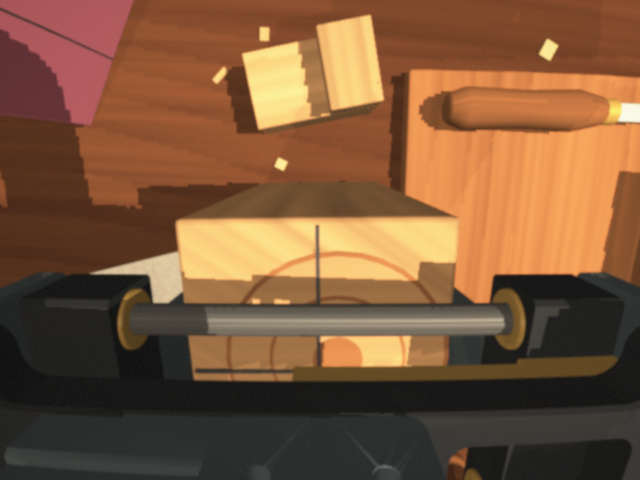

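View pics/c8.png

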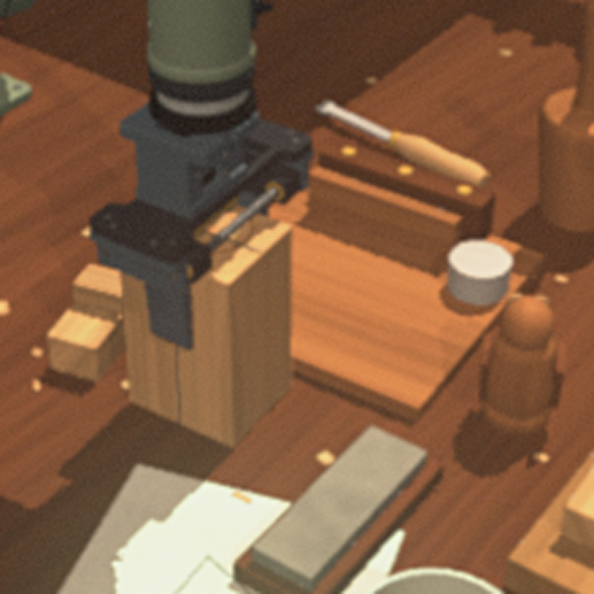

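```bash

python3 -m inch '[0,0.06,0,0,86.7, 0,0.12,0,0,86.7, 0,0.18,0,0,86.7, 0,0.24,0,0,86.7, 0,0.3,0,0,86.7, 0,0.36,0,0,86.7, 0,0.42,0,0,86.7, 0,0.46,0,0,86.7, 0,0.5,0,0,86.7, 0,0.5,0,0,86.7]'
python3 - <<'E'
from h import *
togo([552.7,-167.3,192],1.645)
im=eyes.capture('wrist'); cv2.imwrite('pics/w5.png',im[:,:,::-1])
crop('pics/w5.png','pics/c9.png',160,50,480,280,2.4)
E
```

```text
time_s: 6.73
position: [551.3, -139.8, 102.7]
tcp_rot: [-0.096, 3.14, 0.001]
ft_force: [-0.0, -2.5, 1.1]
grip_width: 86.7
pos [ 551.3 -139.8  102.7] yang 1.6318 shift [ 0.009 -1.102 -3.574] spin -0.126 F [-0.01 -2.47  1.06] g 86.7 t 6.73
tilt z [ 2.e-04  3.e-04 -1.e+00]
```

View pics/c9.png

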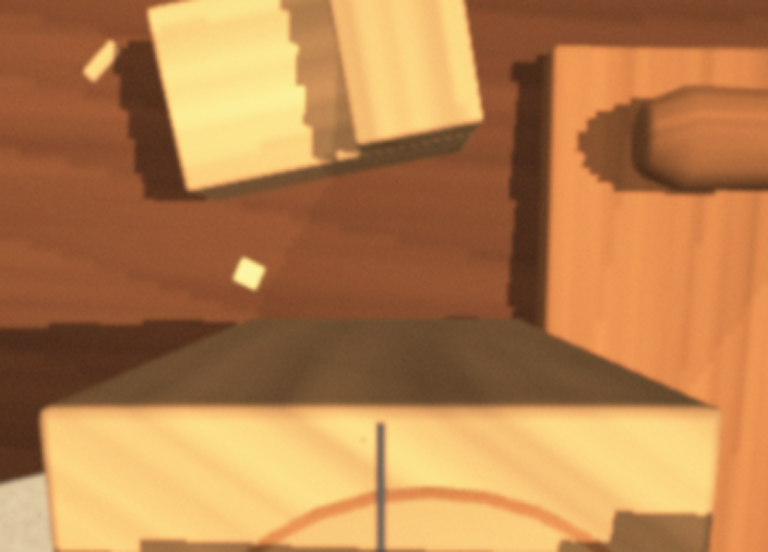

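```bash

python3 -m inch '[0,0.03,0,0,86.7, 0,0.06,0,0,86.7, 0,0.09,0,0,86.7, 0,0.12,0,0,86.7, 0,0.14,0,0,86.7]'
python3 -m inch '[0,0.02,0,0,86.7, 0,0.04,0,0,86.7]'
python3 - <<'E'
from h import *
togo([552.7,-167.3,192],1.645)
E
```

```text
time_s: 7.2
position: [551.0, -136.5, 102.7]
tcp_rot: [-0.096, 3.14, 0.0]
ft_force: [-0.9, -3.0, 0.1]
grip_width: 86.4
time_s: 7.37
position: [550.9, -135.5, 102.7]
tcp_rot: [-0.096, 3.14, -0.0]
ft_force: [0.8, -3.5, 2.1]
grip_width: 86.7
pos [ 550.9 -135.5  102.7] yang 1.6319 shift [ 0.007 -1.272 -3.572] spin -0.125 F [ 0.77 -3.48  2.14] g 86.7 t 7.37
tilt z [ 1.e-04 -0.e+00 -1.e+00]
```

```bash

python3 -m inch '[0,0.02,0,0,86.7, 0,0.04,0,0,86.7]'
python3 -m inch '[0,0.02,0,0,86.7, 0,0.03,0,0,86.7]'
python3 - <<'E'
from h import *
togo([552.7,-167.3,192],1.645)
im=eyes.capture('wrist'); cv2.imwrite('pics/w6.png',im[:,:,::-1])
crop('pics/w6.png','pics/c10.png',160,50,480,280,2.4)
E
```

```text
time_s: 7.53
position: [551.2, -135.0, 103.0]
tcp_rot: [-0.097, 3.139, -0.002]
ft_force: [-0.7, -5.6, 3.5]
grip_width: 86.4
time_s: 7.7
position: [551.5, -134.5, 103.2]
tcp_rot: [-0.097, 3.138, -0.003]
ft_force: [0.3, -5.8, 3.4]
grip_width: 86.7
pos [ 551.5 -134.5  103.2] yang 1.6325 shift [ 0.026 -1.318 -3.549] spin -0.119 F [ 0.3  -5.83  3.38] g 86.7 t 7.7
tilt z [ 0.0017 -0.0016 -1.    ]
```

View pics/c10.png

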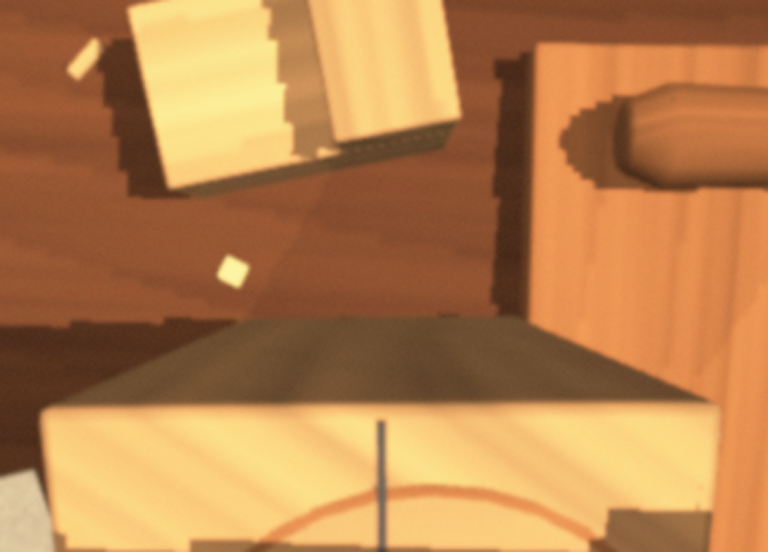

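```bash

python3 -m inch '[0,0.02,0,-0.05,86.7, 0,0.04,0,-0.1,86.7, 0,0.04,0,-0.15,86.7]'
python3 - <<'E'
from h import *
togo([552.7,-167.3,192],1.645)
im=eyes.capture('top'); cv2.imwrite('pics/t6.png',im[:,:,::-1])
crop('pics/t6.png','pics/c11.png',340,150,480,280,5)
im=eyes.capture('scene'); cv2.imwrite('pics/s6.png',im[:,:,::-1])
crop('pics/s6.png','pics/c12.png',220,200,380,360,3.6)
E
```

```text
time_s: 8.0
position: [551.0, -134.2, 103.4]
tcp_rot: [-0.122, 3.138, -0.004]
ft_force: [-2.4, -8.2, 4.3]
grip_width: 86.7
pos [ 551.  -134.2  103.4] yang 1.6482 shift [ 0.032 -1.335 -3.54 ] spin 0.031 F [-2.42 -8.24  4.3 ] g 86.7 t 8.0
tilt z [ 9.0e-04 -2.8e-03 -1.0e+00]
```

View pics/c12.png

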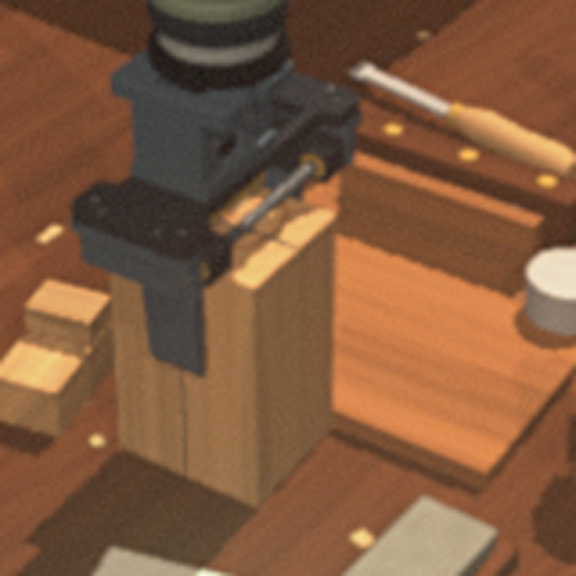

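```bash

python3 -m inch '[0,-0.03,0,0,88, 0,-0.06,0,0,90, 0,-0.06,0,0,91.2, 0,-0.06,0,0,91.2, 0,-0.06,0,0,91.2]'
python3 - <<'E'
from h import *
togo([552.7,-167.3,192],1.645)
im=eyes.capture('wrist'); cv2.imwrite('pics/w7.png',im[:,:,::-1])
crop('pics/w7.png','pics/c13.png',160,50,480,280,2.4)
E
```

```text
time_s: 8.52
position: [550.4, -133.5, 102.3]
tcp_rot: [0.12, -3.138, -0.002]
ft_force: [0.6, 0.5, 0.9]
grip_width: 91.2
pos [ 550.4 -133.5  102.3] yang 1.6474 shift [ 0.017 -1.35  -3.592] spin 0.023 F [0.57 0.54 0.87] g 91.2 t 8.52
tilt z [-0.0013  0.0015 -1.    ]
```

View pics/c13.png

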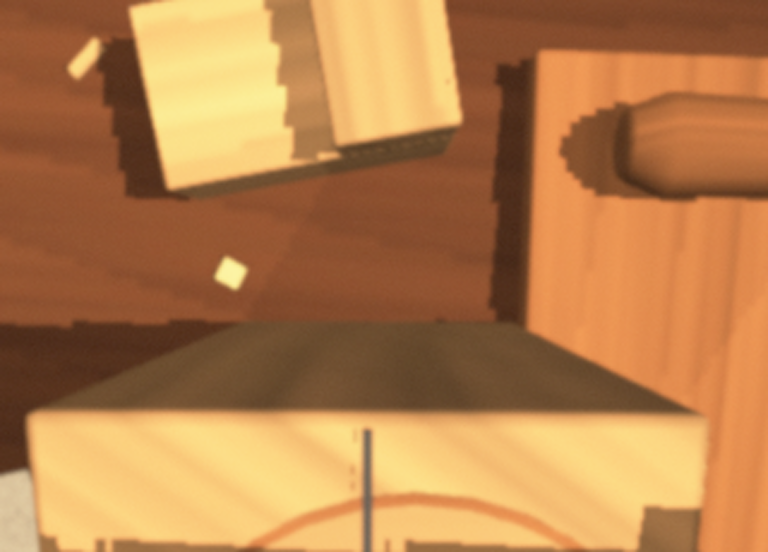

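```bash

python3 - <<'E'
from h import *
s=r.observe()
g=lambda x,y,z: onz('wrist',(160+x/2.4,50+y/2.4),z,s)
for a in [(29,411,160),(706,413,160),(240,322,0),(521,323,0),(540,51,15),(528,320,15)]: print(g(*a).round(1))
E
python3 -m inch '[0,0,-0.4,0,91.2, 0,0,-1,0,91.2, 0,0,-1.8,0,91.2, 0,0,-2.6,0,91.2, 0,0,-3.3,0,91.2, 0,0,-3.8,0,91.2, 0,0,-4.2,0,91.2, 0,0,-4.4,0,91.2, 0,0,-4.4,0,91.2]'
python3 - <<'E'
from h import *
togo([552,-230,212],0.075)
E
```

```text
[ 503.5 -181.   160. ]
[497.6 -99.7 160. ]
[ 504.3 -182.5    0. ]
[498.1 -96.7   0. ]
[ 423.8 -101.9   15. ]
[496.2 -97.2  15. ]
time_s: 9.32
position: [551.4, -134.3, 214.0]
tcp_rot: [-0.121, 3.137, -0.001]
ft_force: [-1.1, 0.8, 0.3]
grip_width: 90.8
pos [ 551.4 -134.3  214. ] yang 1.6476 shift [ 0.268 -3.819  0.083] spin 15.017 F [-1.09  0.79  0.34] g 90.8 t 9.32
tilt z [ 2.3e-03 -3.0e-04 -1.0e+00]
```

```bash

python3 -m inch '[0.05,-0.3,0,1,85, 0.05,-0.8,0,2.1,75, 0.05,-1.4,0,3.2,65, 0.05,-2,0,4.3,60, 0.05,-2.6,0,5.4,60, 0.05,-3,0,6.5,60, 0.05,-3.23,0,7.6,60, 0.05,-3.23,0,8.7,60, 0.05,-3.23,0,9.8,60, 0.05,-3.23,0,10.9,60, 0.05,-3.23,0,12,60, 0.05,-3.23,0,13.1,60]'
python3 - <<'E'
from h import *
togo([556.3,-215,154],0.075)
E
```

```text
time_s: 10.32
position: [555.3, -214.7, 211.4]
tcp_rot: [-1.901, -2.498, 0.001]
ft_force: [0.7, 0.4, 0.1]
grip_width: 59.6
pos [ 555.3 -214.7  211.4] yang 0.2699 shift [-0.028  0.041  2.295] spin 1.861 F [0.73 0.37 0.08] g 59.6 t 10.32
tilt z [-0.0023  0.0012 -1.    ]
```

```bash

python3 -m inch '[0,0,0.3,0.8,60, 0,0,0.8,1.6,60, 0,0,1.4,1.86,60, 0,0,1.9,1.86,60, 0,0,2.2,1.86,60, 0,0,2.3,1.86,60, 0,0,2.3,1.86,60]'
python3 - <<'E'
from h import *
togo([556.3,-215,154],0.075)
im=eyes.capture('scene'); cv2.imwrite('pics/s8.png',im[:,:,::-1])
crop('pics/s8.png','pics/c14.png',200,150,420,370,2.7)
im=eyes.capture('wrist'); cv2.imwrite('pics/w8.png',im[:,:,::-1])
E
```

```text
time_s: 10.9
position: [555.3, -214.7, 154.1]
tcp_rot: [-2.128, -2.308, 0.001]
ft_force: [-0.4, -0.2, 0.4]
grip_width: 60.1
pos [ 555.3 -214.7  154.1] yang 0.081 shift [-0.015  0.037  0.005] spin 0.057 F [-0.36 -0.17  0.38] g 60.1 t 10.9
tilt z [-2.e-03  9.e-04 -1.e+00]
```

View pics/c14.png

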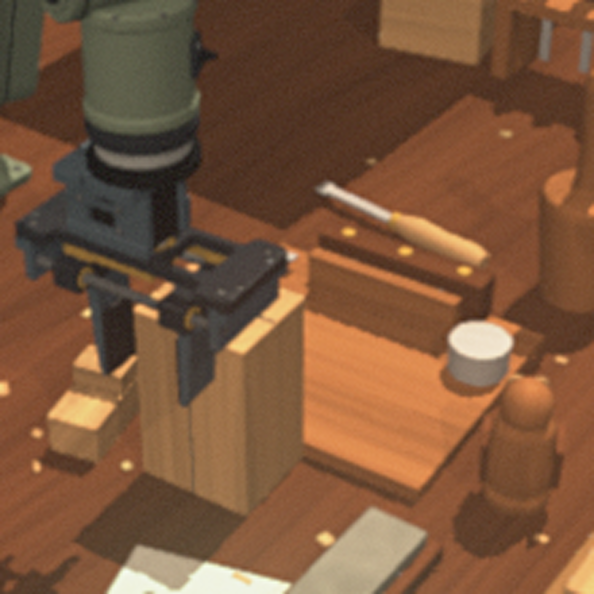

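View pics/w8.png

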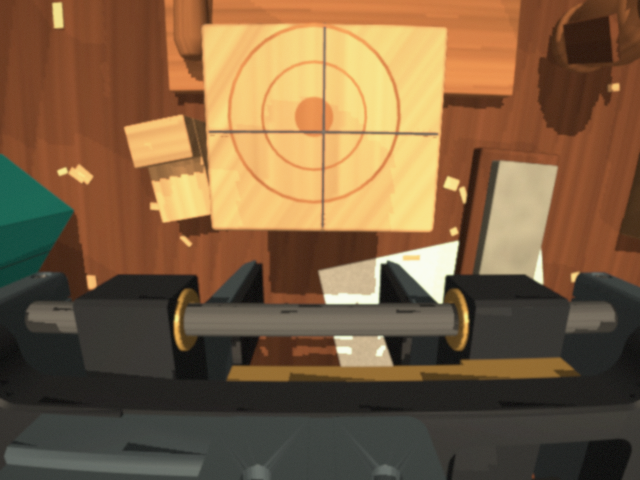

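```bash

python3 -m inch '[0.2,0,0,0,60, 0.4,0,0,0,60, 0.55,0,0,0,60, 0.65,0,0,0,60, 0.7,0,0,0,60, 0.75,0,0,0,60, 0.8,0,0,0,60, 0.85,0,0,0,60, 0.9,0,0,0,60]'
python3 -m inch '[0.05,0,0,0,60, 0.1,0,0,0,60, 0.15,0,0,0,60, 0.2,0,0,0,60]'
python3 -m inch '[0.08,0,0,0,60, 0.16,0,0,0,60, 0.24,0,0,0,60, 0.32,0,0,0,60, 0.4,0,0,0,60]'
python3 - <<'E'
from h import *
togo([556.3,-215,154],0.075)
im=eyes.capture('scene'); cv2.imwrite('pics/s9.png',im[:,:,::-1])
crop('pics/s9.png','pics/c15.png',200,150,420,370,2.7)
E
```

```text
time_s: 11.75
position: [554.5, -193.3, 155.8]
tcp_rot: [2.128, 2.307, -0.0]
ft_force: [-0.2, -3.4, 2.7]
grip_width: 60.1
time_s: 12.08
position: [553.8, -187.6, 155.3]
tcp_rot: [2.129, 2.309, 0.0]
ft_force: [0.3, -4.0, 2.5]
grip_width: 60.2
time_s: 12.5
position: [552.7, -177.2, 155.2]
tcp_rot: [-2.13, -2.309, -0.0]
ft_force: [0.7, -3.5, 2.7]
grip_width: 60.1
pos [ 552.7 -177.2  155.2] yang 0.081 shift [-1.52   0.021  0.046] spin 0.057 F [ 0.69 -3.55  2.7 ] g 60.1 t 12.5
tilt z [-1.e-04  3.e-04 -1.e+00]
```

View pics/c15.png

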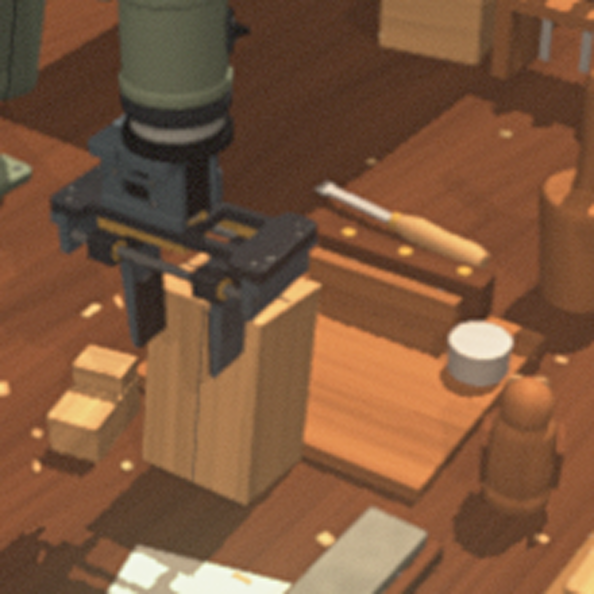

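```bash

python3 -m inch '[0.12,0,0,0,60, 0.24,0,0,0,60, 0.36,0,0,0,60, 0.48,0,0,0,60, 0.6,0,0,0,60, 0.72,0,0,0,60, 0.84,0,0,0,60, 0.96,0,0,0,60]'
python3 - <<'E'
from h import *
togo([556.3,-215,154],0.075)
im=eyes.capture('scene'); cv2.imwrite('pics/s10.png',im[:,:,::-1])
crop('pics/s10.png','pics/c16.png',200,150,420,370,2.7)
E
```

```text
time_s: 13.22
position: [550.7, -153.0, 155.1]
tcp_rot: [-2.129, -2.309, -0.0]
ft_force: [-1.0, -1.6, 2.2]
grip_width: 60.0
pos [ 550.7 -153.   155.1] yang 0.0809 shift [-2.489  0.024  0.041] spin 0.057 F [-1.04 -1.62  2.17] g 60.0 t 13.22
tilt z [-4.e-04  6.e-04 -1.e+00]
```

View pics/c16.png

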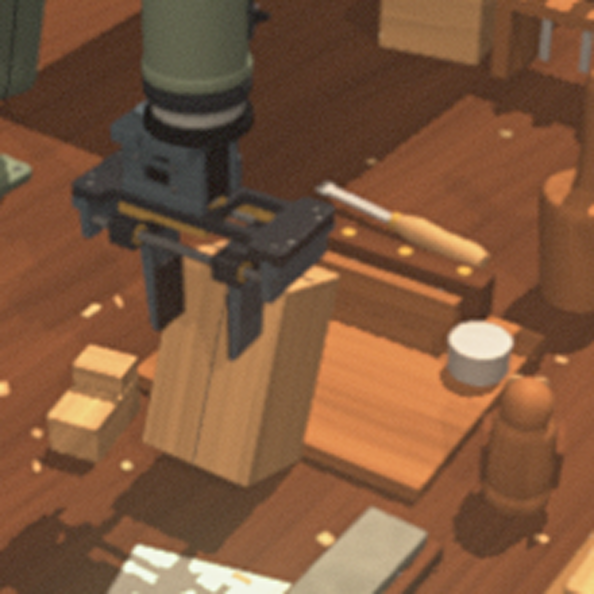

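```bash

python3 -m inch '[0.12,0,0,0,60, 0.24,0,0,0,60, 0.36,0,0,0,60, 0.48,0,0,0,60, 0.6,0,0,0,60, 0.72,0,0,0,60, 0.84,0,0,0,60, 0.96,0,0,0,60]'
python3 -m inch '[0.12,0,0,0,60, 0.24,0,0,0,60, 0.36,0,0,0,60, 0.48,0,0,0,60, 0.6,0,0,0,60]'
python3 - <<'E'
from h import *
togo([556.3,-215,154],0.075)
im=eyes.capture('scene'); cv2.imwrite('pics/s11.png',im[:,:,::-1])
crop('pics/s11.png','pics/c17.png',200,150,420,370,2.7)
E
```

```text
time_s: 13.93
position: [548.6, -129.1, 154.9]
tcp_rot: [-2.129, -2.309, 0.0]
ft_force: [0.3, -1.0, 0.1]
grip_width: 60.3
time_s: 14.35
position: [547.6, -114.4, 155.2]
tcp_rot: [-2.13, -2.309, -0.0]
ft_force: [-0.3, -0.2, 0.1]
grip_width: 60.1
pos [ 547.6 -114.4  155.2] yang 0.0809 shift [-4.039  0.02   0.046] spin 0.056 F [-0.28 -0.21  0.11] g 60.1 t 14.35
tilt z [-0.e+00  1.e-04 -1.e+00]
```

View pics/c17.png

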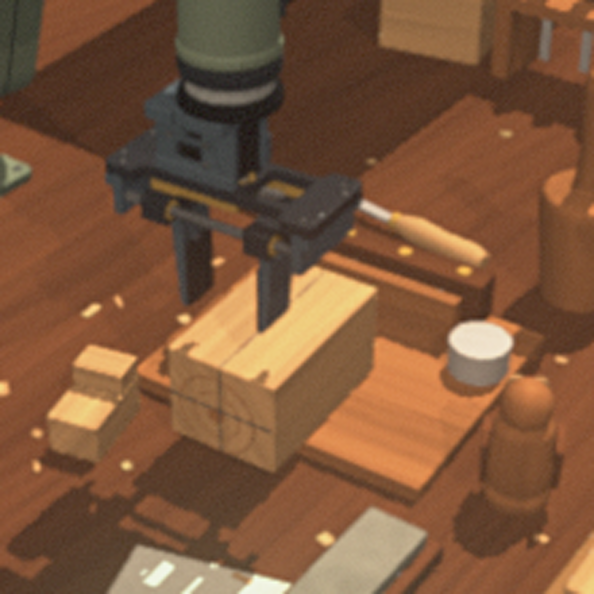

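```bash

python3 -m inch '[-0.4,0,0,0,60, -1,0,0,0,60, -1.7,0,0,0,60, -2.4,0,0,0,60, -2.8,0,0,0,60, -3,0,0,0,60, -3,0,0,0,60, -3,0,0,0,60]'
python3 - <<'E'
from h import *
togo([556.3,-215,154],0.075)
im=eyes.capture('wrist'); cv2.imwrite('pics/w12.png',im[:,:,::-1])
im=eyes.capture('top'); cv2.imwrite('pics/t12.png',im[:,:,::-1])
crop('pics/t12.png','pics/c18.png',240,130,500,320,3)
E
```

```text
time_s: 15.07
position: [553.6, -189.4, 155.0]
tcp_rot: [-2.13, -2.308, -0.0]
ft_force: [-0.8, 0.1, 0.3]
grip_width: 60.1
pos [ 553.6 -189.4  155. ] yang 0.0803 shift [-1.029  0.026  0.041] spin 0.05 F [-0.76  0.06  0.34] g 60.1 t 15.07
tilt z [-3.e-04  6.e-04 -1.e+00]
```

View pics/w12.png

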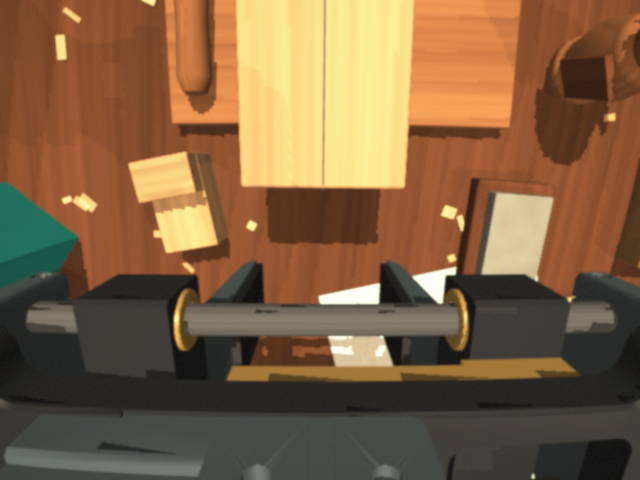

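View pics/c18.png

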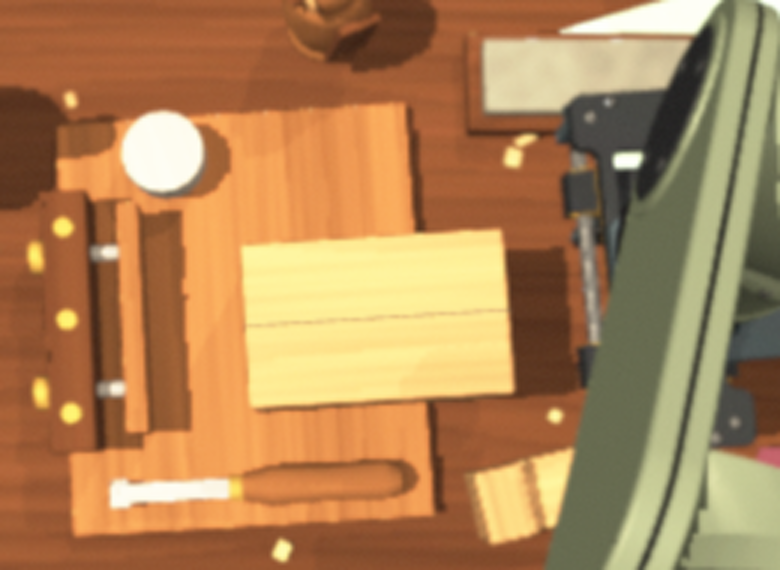

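```bash

python3 - <<'E'
from h import *
s=r.observe()
for u in [(241,186.5),(406,187.5)]: print('foot',onz('wrist',u,100,s).round(1))
f=lambda x,y,z: onz('top',(240+x/3,130+y/3),z).round(1)
for a in [(243,246,100),(250,408,100),(500,230,100),(514,391,100),(137,202,58),(148,430,58)]: print(f(*a))
E
python3 -m inch '[0,0,0.4,0,60, 0,0,1.1,0,60, 0,0,1.9,0,60, 0,0,2.7,0,60, 0,0,3.4,0,60, 0,0,3.9,0,60, 0,0,4.2,0,60, 0,0,4.35,0,60, 0,0,4.35,0,60]'
```

```text
foot [ 501.4 -141.8  100. ]
foot [ 600.6 -134.3  100. ]
[585.4  22.1 100. ]
[486.7  16.6 100. ]
[ 596.4 -134.6  100. ]
[ 498.4 -142.3  100. ]
[620.4  92.9  58. ]
[473.5  82.8  58. ]
time_s: 15.92
position: [553.4, -189.0, 45.6]
tcp_rot: [-2.128, -2.309, 0.001]
ft_force: [-0.3, -0.0, 0.6]
grip_width: 59.9
```

```bash

python3 -m inch '[0.2,0,0,0,60, 0.5,0,0,0,60, 0.8,0,0,0,60, 1.05,0,0,0,60, 1.2,0,0,0,60, 1.3,0,0,0,60, 1.4,0,0,0,60, 1.5,0,0,0,60, 1.6,0,0,0,60]'
python3 -m inch '[0.1,0,0,0,60, 0.2,0,0,0,60, 0.3,0,0,0,60, 0.4,0,0,0,60, 0.5,0,0,0,60, 0.6,0,0,0,60, 0.7,0,0,0,60, 0.8,0,0,0,60]'
python3 - <<'E'
from h import *
togo([556.3,-215,154],0.075)
im=eyes.capture('wrist'); cv2.imwrite('pics/w13.png',im[:,:,::-1])
E
```

```text
time_s: 16.67
position: [551.0, -150.1, 46.8]
tcp_rot: [2.129, 2.308, 0.0]
ft_force: [-0.3, -3.6, 3.0]
grip_width: 59.8
time_s: 17.33
position: [548.9, -129.4, 46.4]
tcp_rot: [2.13, 2.31, 0.0]
ft_force: [-0.3, -4.8, 2.1]
grip_width: 59.8
pos [ 548.9 -129.4   46.4] yang 0.081 shift [-3.435  0.019 -4.302] spin 0.057 F [-0.25 -4.8   2.13] g 59.8 t 17.33
tilt z [ 0.  0. -1.]
```

View pics/w13.png

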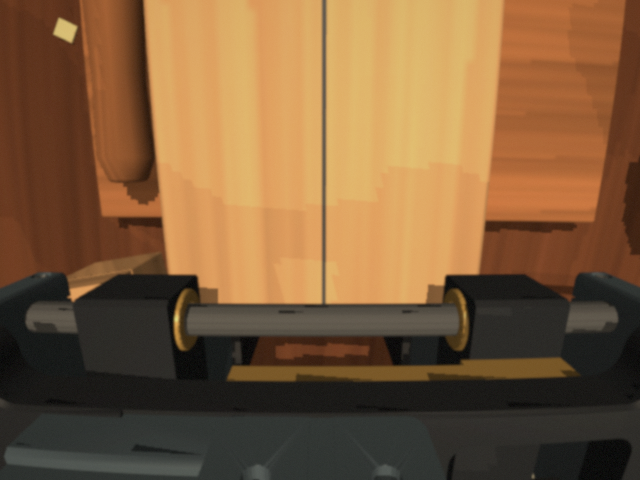

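```bash

python3 -m inch '[0.1,0,0,0,60, 0.2,0,0,0,60, 0.3,0,0,0,60, 0.4,0,0,0,60, 0.5,0,0,0,60, 0.6,0,0,0,60, 0.7,0,0,0,60, 0.8,0,0,0,60, 0.9,0,0,0,60, 1.0,0,0,0,60, 1.1,0,0,0,60, 1.15,0,0,0,60]'
python3 -m inch '[0.04,0,0,0,60, 0.08,0,0,0,60, 0.12,0,0,0,60, 0.16,0,0,0,60]'
python3 - <<'E'
from h import *
togo([556.3,-215,154],0.075)
im=eyes.capture('top'); cv2.imwrite('pics/t14.png',im[:,:,::-1])
crop('pics/t14.png','pics/c19.png',240,130,500,320,3)
E
```

```text
time_s: 18.38
position: [546.4, -100.6, 46.4]
tcp_rot: [-2.129, -2.309, 0.0]
ft_force: [0.1, -2.9, 0.4]
grip_width: 59.6
time_s: 18.72
position: [546.2, -96.9, 46.4]
tcp_rot: [-2.13, -2.309, 0.0]
ft_force: [0.2, -4.1, 0.3]
grip_width: 60.2
pos [546.2 -96.9  46.4] yang 0.0808 shift [-4.739  0.022 -4.307] spin 0.056 F [ 0.2  -4.13  0.34] g 60.2 t 18.72
tilt z [-2.e-04  2.e-04 -1.e+00]
```

View pics/c19.png

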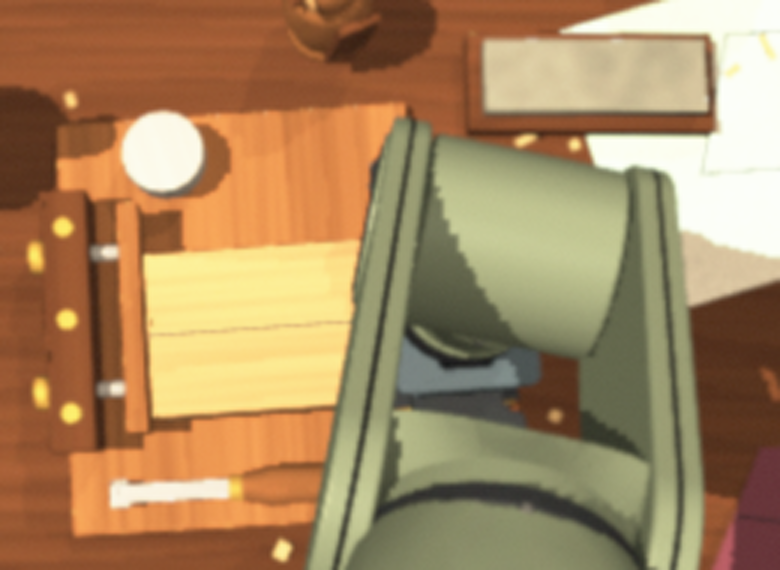

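```bash

python3 -m inch '[0.04,0,0,0,60, 0.08,0,0,0,60, 0.12,0,0,0,60, 0.16,0,0,0,60, 0.2,0,0,0,60]'
python3 -m inch '[0.03,0,0,0,60, 0.06,0,0,0,60]'
python3 -m inch '[0.03,0,0,0,60, 0.06,0,0,0,60]'
```

```text
time_s: 19.18
position: [545.8, -91.9, 46.3]
tcp_rot: [-2.13, -2.309, 0.0]
ft_force: [1.0, -3.9, -0.8]
grip_width: 59.8
time_s: 19.35
position: [545.7, -90.4, 46.4]
tcp_rot: [-2.13, -2.309, -0.0]
ft_force: [-0.5, -3.1, 0.0]
grip_width: 60.1
time_s: 19.52
position: [545.6, -90.3, 46.5]
tcp_rot: [2.128, 2.309, -0.002]
ft_force: [-1.3, -11.3, 0.5]
grip_width: 60.2
```

```bash

python3 -m inch '[0.01,0,0,0,60, 0.01,0,0,0,60, 0.01,0,0,0,60]'
python3 -m inch '[0,0,0,0,60, 0,0,0,0,60, 0,0,0,0,60, 0,0,0,0,60, 0,0,0,0,60, 0,0,0,0,60]'
python3 - <<'E'
from h import *
togo([556.3,-215,154],0.075)
E
```

```text
time_s: 19.77
position: [545.6, -90.3, 46.5]
tcp_rot: [2.129, 2.308, -0.002]
ft_force: [-0.7, -8.6, 0.6]
grip_width: 60.0
time_s: 20.27
position: [545.6, -90.2, 46.5]
tcp_rot: [2.129, 2.309, -0.002]
ft_force: [-0.9, -8.4, -0.2]
grip_width: 59.8
pos [545.6 -90.2  46.5] yang 0.081 shift [-5.017  0.022 -4.289] spin 0.058 F [-0.93 -8.41 -0.2 ] g 59.8 t 20.27
tilt z [ 2.e-04 -2.e-03 -1.e+00]
```

```bash

python3 -m inch '[0.02,0,0,0,60, 0.04,0,0,0,60, 0.04,0,0,0,60, 0.04,0,0,0,60, 0.04,0,0,0,60, 0.04,0,0,0,60, 0.04,0,0,0,60]'
python3 -m inch '[0,0,0,0,60, 0,0,0,0,60, 0,0,0,0,60, 0,0,0,0,60, 0,0,0,0,60]'
python3 -m inch '[-0.03,0,0,0,60, -0.06,0,0,0,60, -0.1,0,0,0,60, -0.3,0,0,0,60, -0.7,0,0,0,60, -1.2,0,0,0,60, -1.8,0,0,0,60, -2.4,0,0,0,60, -3,0,0,0,60, -3.4,0,-0.5,0,60, -3.6,0,-1,0,60, -3.6,0,-1.5,0,60]'
```

```text
time_s: 20.85
position: [545.6, -90.2, 46.7]
tcp_rot: [2.128, 2.308, -0.004]
ft_force: [-0.1, -13.8, 0.5]
grip_width: 59.8
time_s: 21.27
position: [545.6, -90.2, 46.7]
tcp_rot: [2.128, 2.308, -0.004]
ft_force: [-1.4, -13.0, 2.1]
grip_width: 60.0
time_s: 22.27
position: [552.8, -179.9, 84.2]
tcp_rot: [-2.132, -2.307, 0.0]
ft_force: [1.2, 0.4, 0.8]
grip_width: 60.1
```

Pressed home at about 13 N, then released. Next I'll raise the arm clear and check.

```bash

python3 -m inch '[0,0,-1,0,60, 0,0,-2.2,0,60, 0,0,-3.5,0,60, 0,0,-4.5,0,60, -0.8,0,-5,0,60, -1.8,0,-5,0,60, -2.8,0,-5,0,60, -3.4,0,-5,0,60, -3.6,0,-5,0,60, -3.6,0,-5,0,60]'
python3 - <<'E'
from h import *
togo([556.3,-215,154],0.075)
im=eyes.capture('top'); cv2.imwrite('pics/t15.png',im[:,:,::-1])
crop('pics/t15.png','pics/c20.png',240,130,500,320,3)
im=eyes.capture('scene'); cv2.imwrite('pics/s15.png',im[:,:,::-1])
crop('pics/s15.png','pics/c21.png',230,190,390,330,4.5)
E
```

```text
time_s: 23.1
position: [559.7, -268.5, 208.3]
tcp_rot: [-2.132, -2.306, -0.0]
ft_force: [-0.7, 0.1, 0.2]
grip_width: 60.2
pos [ 559.7 -268.5  208.3] yang 0.0786 shift [2.143 0.035 2.172] spin 0.034 F [-0.66  0.12  0.15] g 60.2 t 23.1
tilt z [-8.e-04  9.e-04 -1.e+00]
```

View pics/c20.png

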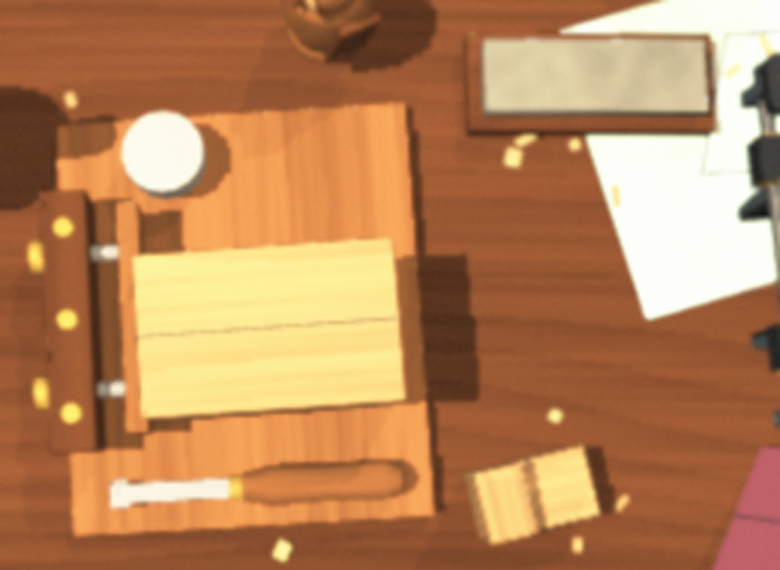

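View pics/c21.png

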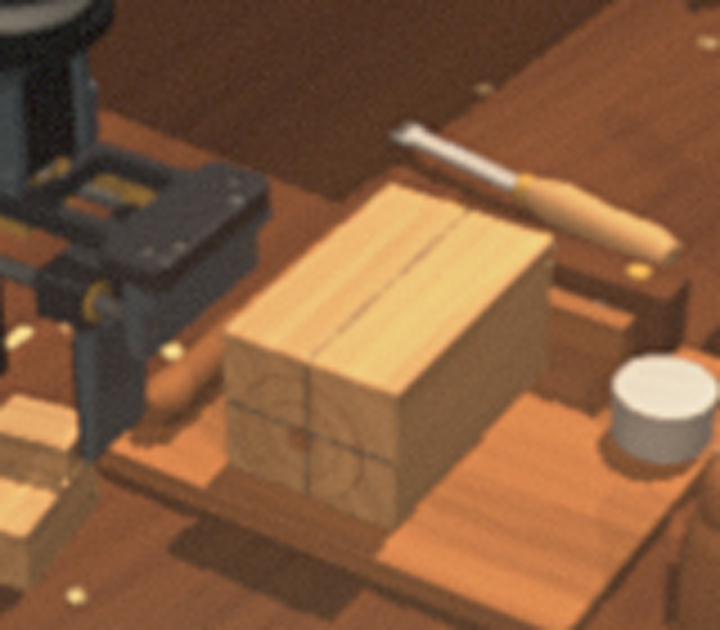

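```bash

python3 - <<'E'
from h import *
f=lambda x,y,z: onz('top',(240+x/3,130+y/3),z)
A=[f(*a) for a in [(134,258,100),(143,418,100),(391,240,100),(405,400,100),(137,202,58),(148,430,58)]]
for a in A: print(a.round(1))
an=lambda p,q: np.arctan2(*(p-q)[[1,0]])
print(an(A[0],A[1]),an(A[2],A[3]),an(A[4],A[5]))
n=np.array([-np.sin(.069),np.cos(.069)])
print('gap',((A[4]+A[5])/2-(A[0]+A[1])/2)[:2]@n)
print('overlay moved px check', {k:np.abs(cv2.imread('pics/top0.png').astype(int)-cv2.imread('pics/t15.png'))[a:b,c:d].mean().round(2) for k,(a,b,c,d) in {'tin':(160,200,275,315),'gouge':(280,305,270,380),'offcut':(275,315,395,445),'stone':(138,178,393,482),'bird':(105,155,330,375),'gb':(215,330,200,235),'mallet':(135,205,160,235)}.items()})
E
```

```text
[577.6  88.7 100. ]
[480.   81.2 100. ]
[589.7 -68.1 100. ]
[492.4 -76.6 100. ]
[620.4  92.9  58. ]
[473.5  82.8  58. ]
0.07663774296909298 0.08740540799947431 0.06854920869810917
gap 1.6203160133276457
overlay moved px check {'tin': np.float64(3.58), 'gouge': np.float64(4.97), 'offcut': np.float64(5.56), 'stone': np.float64(4.79), 'bird': np.float64(3.31), 'gb': np.float64(3.46), 'mallet': np.float64(3.42)}
```

```bash

python3 -m inch '[0,0,0.8,0,45, 0,0,2,0,30, 0,0,3.3,0,15, 0,0,4.6,0,4, 0,0,5.6,0,4, 0,0,6.2,0,4, 0,0,6.45,0,4, 0,0,6.5,0,4, 0,0,6.5,0,4]'
python3 -m inch '[0.5,0,0,0,4, 1.3,0,0,0,4, 2.3,0,0,0,4, 3.3,0,0,0,4, 4.3,0,0,0,4, 5.2,0,0,0,4, 5.9,0,0,0,4, 6.3,0,0,0,4, 6.5,0,0,0,4, 6.6,0,0,0,4, 6.6,0,0,0,4]'
python3 - <<'E'
from h import *
togo([545.6,-90.2,46.5],0.07)
E
```

```text
time_s: 23.95
position: [560.5, -266.7, 46.9]
tcp_rot: [2.129, 2.31, 0.001]
ft_force: [-0.4, 0.0, -0.6]
grip_width: 4.6
time_s: 24.87
position: [547.1, -102.7, 47.0]
tcp_rot: [2.129, 2.309, 0.001]
ft_force: [0.6, 0.5, 0.5]
grip_width: 3.7
pos [ 547.1 -102.7   47. ] yang 0.0812 shift [ 0.503 -0.019  0.018] spin 0.107 F [0.62 0.48 0.55] g 3.7 t 24.87
tilt z [ 1.1e-03 -2.0e-04 -1.0e+00]
```

```bash

python3 -m inch '[0.1,0,0,0.1,4, 0.2,0,0,0.15,4, 0.3,0,0,0.15,4, 0.38,0,0,0.15,4, 0.42,0,0,0.15,4, 0.46,0,0,0.15,4]'
python3 -m inch '[0.03,0,0,0,4, 0.06,0,0,0,4]'
python3 -m inch '[0.02,0,0,0,4, 0.04,0,0,0,4]'
```

```text
time_s: 25.37
position: [545.8, -91.3, 46.4]
tcp_rot: [-2.148, -2.292, 0.0]
ft_force: [0.9, 0.1, 0.3]
grip_width: 4.1
time_s: 25.53
position: [545.7, -90.4, 46.4]
tcp_rot: [2.146, 2.293, -0.001]
ft_force: [-0.4, -5.7, -0.3]
grip_width: 4.1
time_s: 25.7
position: [545.3, -90.3, 46.5]
tcp_rot: [2.145, 2.293, -0.004]
ft_force: [-0.4, -8.8, 1.1]
grip_width: 3.9
```

```bash

python3 -m inch '[0.02,0,0,0,4, 0.04,0,0,0,4, 0.04,0,0,0,4, 0.04,0,0,0,4]'
python3 -m inch '[0.01,0,0,0,4, 0.02,0,0,0,4, 0.02,0,0,0,4, 0.02,0,0,0,4, 0.02,0,0,0,4, 0.02,0,0,0,4, 0.02,0,0,0,4]'
python3 -m inch '[-0.04,0,0,0,4, -0.08,0,0,0,4, -0.12,0,0,0,4, -0.3,0,0,0,4, -0.7,0,0,0,4, -1.2,0,0,0,4, -1.8,0,0,0,4, -2.4,0,0,0,4, -3,0,0,0,4, -3.4,0,-0.6,0,4, -3.6,0,-1.5,0,4, -3.6,0,-2.5,0,4]'
```

```text
time_s: 26.03
position: [544.9, -90.2, 46.5]
tcp_rot: [2.144, 2.294, -0.006]
ft_force: [-2.8, -10.4, 1.0]
grip_width: 4.0
time_s: 26.62
position: [544.8, -90.1, 46.6]
tcp_rot: [2.144, 2.294, -0.007]
ft_force: [-2.9, -12.2, 1.2]
grip_width: 4.2
time_s: 27.62
position: [550.8, -179.2, 108.6]
tcp_rot: [-2.149, -2.289, 0.002]
ft_force: [0.6, 0.1, 0.4]
grip_width: 4.0
```

```bash

python3 -m inch '[0,0,-1,0,4, 0,0,-2.2,0,4, 0,0,-3.5,0,4, 0.5,0,-4.5,0,4, 1.5,0,-5,0,4, 2.5,0,-5,0,4, 3.5,0,-5,0,4, 4.2,0,-5,0,4, 4.6,0,-5,0,4, 4.8,0,-5,0,4, 4.8,0,-5,0,4, 4.8,0,-5,0,4]'
python3 - <<'E'
from h import *
togo([545.6,-90.2,46.5],0.07)
im=eyes.capture('wrist'); cv2.imwrite('pics/w16.png',im[:,:,::-1])
E
```

```text
time_s: 28.62
position: [543.8, -58.2, 233.8]
tcp_rot: [2.148, 2.292, -0.001]
ft_force: [-0.2, -0.1, -0.0]
grip_width: 3.8
pos [543.8 -58.2 233.8] yang 0.065 shift [-1.278 -0.01   7.494] spin -0.048 F [-0.21 -0.09 -0.03] g 3.8 t 28.62
tilt z [-0.e+00 -5.e-04 -1.e+00]
```

View pics/w16.png

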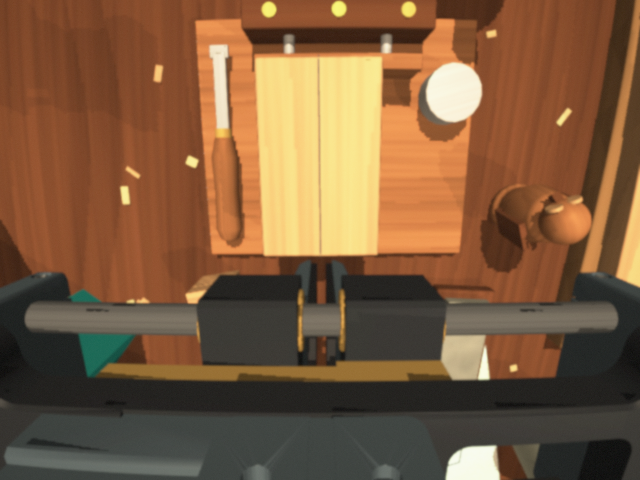

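The wrist view shows the blank's top end, (257,57)-(383,57), running along the shoe's edge with no visible wedge. The tin and gouge are where they were, and the tool touches nothing.

```bash
python3 - <<'E'
from h import *
r.finish_job(); print(r.observe()['time_s'])
E
```

```text
the job is handed in; nothing more can be done
the job is handed in; nothing more can be done
```

The blank now lies on its side on the board with its top end against the fence's shoe. I handed the job in about 29 s into the 72 s allowed.

- **Slide:** The gripper can't tilt, and its body would hit the blank before the fingertips reached low enough to push. So I straddled the blank's upper half with the fingers about 1 mm clear on each side and slid it upright that way. It moved at 2.5–3.5 N until the foot stopped against the board edge, where the force rose to about 8 N. This is not the low push you described, but in the pictures I took it stayed upright.
- **Tip:** I pushed the back face at about 140 mm height with two fingers. It went over at about 4 N or less and fell onto the board, top end towards the fence.
- **Press home:** I pushed the lying blank along the board until it stopped firmly. I pressed it for about 1 s with two fingers, up to about 14 N. I then backed off and pressed once more at the centre with closed fingers, at about 12 N, so it would sit square. It stopped at the same place both times.

**Last checks:**
- **Flushness:** The last wrist-camera picture shows the top end parallel to the shoe with no visible wedge. Before the second press, the top camera had measured a 1.6 mm gap and 0.01–0.02 rad of angle. I took both as calibration error and did not re-measure afterwards.
- **Other objects:** The tin, both gouges, the stone, offcut, bird and mallet looked unmoved in the picture comparison before the second press. The final wrist view showed the tin and the gouge on the board still in place.
- **Forces:** The highest reading was about 14 N on the blank, against the 25 N limit. I only read the force at the end of each move, so brief peaks in between were not seen.

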